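Find the flat by feel and lock the shaft in the leaf drill jig

TASK

Lock the grinder shaft in the leaf drill jig, ready for cross-drilling: roll it in the V-blocks until its milled flat is felt square under the pad of the hinged leaf, so that the leaf lies fully home on the flat, and swing the latch over the leaf. Bring the leaf down by hand, do not let it slam, and leave the hammer, the wrench and the oil bottle where they are.

Things in the scene. Friction and masses are not known exactly. Their poses are not given: they have to be found in the camera images.
- jig: green base, 150 x 262 x 14 mm, fixed to the bench; carries two steel V-blocks, a hinged leaf and a latch. Origin: on the bench (z = 0) under the shaft's middle. Its y axis runs along the shaft and points away from the robot (within about 20 degrees); x points to the hinge side (robot's right), -x to the latch side; z up. 'Jig frame' below, in mm
- shaft_bare (a point): point on the axis of the loose round steel shaft (24 mm diameter, 250 mm long, about 0.85 kg), in the bare dark length where it can be gripped and rolled: jig frame (0, -30, 78). The axis is x = 0, z = 78. V-blocks (64 mm wide, top z = 81) hold it at y = -113 to -85 and 88 to 114. Between y = -84 and 28 only the base (top z = 14) is near
- flat_place (a point): point on the shaft's axis, jig frame (0, 58, 78). Here, y = 36 to 80, the shaft has a bright milled flat, 8 mm from the axis, 18 mm wide. It starts turned to the hinge side, 45 to 120 degrees from straight up: roll the shaft's top towards -x. Its roll is not given: see it, or feel it by the leaf. To roll, grip across the shaft and tilt the hand about its axis, in one or more grips
- leaf_hinge (a point): centre of the leaf's hinge pin, which runs along the jig's y axis: jig frame (50, 58, 95), between two green lugs (y = 29 to 87, x = 38 to 62)
- leaf (a joint): leaf angle, rad. 0: level, its pad flush on the upturned flat. About 0.075: resting on the round of the shaft. Between, with the flat e degrees (under 48) off straight up, the shaft's highest point is 12 cos(48 - e) mm over its axis, and the pad bears 50 mm from the hinge. 1.75: open, leaning back past upright, where it starts. It swings freely: let go above about 0.2 it slams (over 6 rad/s)
- leaf_bush (a point): top of the brass drill bush in the steel leaf, 50 mm from the hinge pin. The leaf (0.42 kg) is 40 mm wide (y = 38 to 78), 10 mm thick and reaches 112 mm from the pin; under the bush a 26 mm square pad bears on the shaft. Closed, its top is at z = 100
- leaf_knob (a point): centre of the red ball knob (25 mm diameter) on the leaf's nose, 145 mm from the hinge pin on an 8 mm stem. Jig frame at leaf angle t: x = 50 - 145 cos t, y = 58, z = 95 + 145 sin t (mm)
- latch (a joint): swing latch (dark flat lever on a vertical pivot), rad. 0: open (starts at 0 to 0.1); 1.4: closed against its stop, its 34 mm beak over the leaf. Grows clockwise seen from above; light friction (1 N at the knob) keeps it where it is left. The beak passes 2 mm above a leaf that is home; a leaf that is not home blocks it
- latch_pivot (a point): centre of the latch's pivot, on a 16 mm post: jig frame (-48, 96, 106)
- latch_knob (a point): middle of the upright red knob (13 mm diameter, z = 110 to 140) on the latch's tail, 42 mm from the pivot, in the direction 125 degrees minus the latch angle, counted counter-clockwise from the jig's x axis seen from above (it moves to the hinge side as it closes)
- hammer: bystander: hammer with a wooden handle, 300 mm long, lying to the robot's left of the jig; origin under its middle
- wrench: bystander: steel wrench, 200 mm long, lying to the right of the jig; origin under its middle
- oil_can: bystander: upright bottle of cutting oil, 64 mm diameter, 150 mm tall, at the far right; origin under its centre

How it is judged:
At the end, for the whole second after the job is handed in: The leaf is home on the upturned flat (leaf angle within 0.03 rad of 0, at rest), the latch is swung over it (above 1.2 of 1.4 rad), and hammer, wrench and oil bottle are within 30 mm of where they stood (value of joint leaf between -0.03 and 0.03 rad and value of joint latch above 1.2 rad and velocity of joint leaf between -0.1 and 0.1 rad/s and distance of each of hammer, wrench, oil_can from where it was at the start of the episode below 0.03 m); the robot touches nothing.
It fails at once if the leaf slams: it falls faster than 6 rad/s (velocity of joint leaf below -6 rad/s).
It fails at once if the hammer, the wrench or the oil bottle is displaced by more than 30 mm or the bottle is knocked over (distance of any of hammer, wrench, oil_can from where it was at the start of the episode above 0.03 m or angle between oil_can's own z axis and vertical above 0.6 rad).
It also fails if it takes over 72 s, if anything falls off the work surface, if the arm or the gripper's body presses on something with over 40 N, if the wrist force passes 120 N, or if a joint passes its speed limit or range.

ROBOT

A 6-joint arm with a two-finger parallel gripper is mounted at the origin on the work surface. World frame = base frame: x ahead of the robot, y to its left, z up, the work surface at z = 0. Lengths are in m, angles in rad, forces in N, time in s.
With the tool pointing down it reaches from about 0.375 to 0.9 m from the base axis. Payload 3.1 kg.
Tool frame: the origin (TCP) lies midway between the tips of the shut fingers; the grasp point (between the pads) lies 19 mm behind it (manip.grasp_offset is the distance from the TCP to the grasp point, in m); z points along the fingers, y is the line along which they close (so a half turn about z gives the same grasp; the last joint's range is limited). The gripper opens to 85 mm and grips with 20 to 120 N. Pads are 22 mm wide; open, the fingers measure 114 mm over their backs; the gripper's body (76 mm by 85 mm) begins 54 mm behind the grasp point. The pads swing forward as they close: fully open they stand 13 mm farther back than shut.
Start: joints at [-1.5, 0.527, 1.433, -0, 1.181, -0.178], TCP at [0.154, -0.606, 0.231] pointing down, gripper open.
Joint ranges: [-3.08, 3.08], [-0.75, 2.2], [0.22, 2.44], [-1.43, 4.57], [0, 2.65], [-2.85, 2.85]. Speed limits (rad/s): [2.79, 2.79, 3.14, 3.14, 3.14, 3.14].

INTERFACE

Orientations are given as a unit quaternion [x, y, z, w].
In Python, from station import sensors, cams, order, manip gives the robot as it stands.
- The arm moves only by the tool move_arm, never from a script. Its argument "targets" is a list of rows, each an object of numbers: "dx", "dy", "dz": the shift along the world's x, y, z normalised to -1 to 1, where 1 is 25 mm; "rx", "ry", "rz": the turn, a rotation vector about the world's x, y, z normalised to -1 to 1, where 1 is 30 degrees. A call has exactly 10 rows; each row shifts and turns the commanded pose from where the row before left it; what a row does not reach is not made up. A row lasts 1/8 s, in which the tool goes at most 62.5 mm and 10.7 degrees, less where a joint would pass 70% of its speed; a pose out of reach is approached as far as the arm can. A call with a number of a shift or a turn outside -1 to 1 is refused whole. A call with a gripper value outside its range is refused whole. "claw" is the opening in per cent of the stroke, from 0 (shut) to 100 (fully open), set as the call begins (left out, the last holds). The fingers move at their own pace and stop on an object; "newtons" is the grip in N (left out, the last holds). Time passes only in rows, so rows that do not move let the fingers close, or fill a call up. It gives the time, the measured TCP pose, the force, the opening and the grip force at its end, in the units of the state.
- sensors.sense(): the state, without advancing time (a new reading comes with each control period).
- cams.snapshot(name): name is "scene" or "side" or "wrist"; returns the picture (384x512x3 uint8, red, green, blue); there is no depth.
- cams.camera_model(name): a dict with "fx", "fy", "cx", "cy" (pixels), "distortion" ([k1, k2, p1, p2, k3] as OpenCV has them; the pictures are not rectified), "extrinsics" (4x4, takes a point from world to camera coordinates). Camera axes: x right, y down, z forward; pixel columns grow to the right and rows downward; lengths in m; the calibration is good to about 2 mm. A picture is of the moment at which its call begins: read the wrist's pose just before it. camera_model takes no time and is no camera call; for the wrist camera it gives the pose at the moment of the call.
- order.sign_off(): hands the job in; it is judged then, once.
The state is a dict: "t": time; "q": joint angles; "qd": joint speeds; "tau": joint torques, N m; "tcp_pos": TCP position; "tool_rot": TCP orientation; "force": force on the tool from outside, world axes, zero at the start; "ft_torque": the same for the moment, N m; "finger_gap": opening from 0.0 (shut) to 1.0 (fully open); "gripper_force": force on a finger pad.
Only numpy, scipy, OpenCV 4.12 (cv2) and the standard library are available. Lean on these libraries where they do the work, as an engineer would, in place of code of your own. Each camera call takes 0.05 s, during which the arm holds its last target. There are 200 camera calls.

## Working session

There is one attempt and no reset: what is moved stays moved. The work goes in short steps, Python scripts to look and compute and a tool call to move; the robot and the scene stay as the last step left them, time stands still between calls to the robot, and variables do not carry over. Pictures are saved under pics/ and viewed, at most 10 in all, crops included, and the job is handed in when it is done.

Besides the shell and the picture viewer there is one more tool, called after "Request:" by a JSON object that holds its "fn" and its "kwargs". move_arm: Moves the arm, as the interface text tells. Scaled input: -1 to 1 covers 25 mm each way for a shift and 30 degrees each way for a turn. Its arguments: {"type":"object","properties":{"targets":{"type":"array"},"claw":{"type":"number"},"newtons":{"type":"number"}},"required":["targets"]}

```bash
ls; mkdir -p pics
python3 - <<'E'
from station import sensors, cams, manip
import cv2, numpy as np
print(sensors.sense()); print(manip.grasp_offset)
a=cams.snapshot("scene"); b=cams.snapshot("side")
np.save("scene0.npy",a); np.save("side0.npy",b)
cv2.imwrite("pics/a.png",cv2.resize(a,(800,600))[:,:,::-1]); cv2.imwrite("pics/b.png",cv2.resize(b,(800,600))[:,:,::-1])
for n in("scene","side"):
    m=cams.camera_model(n); print(n,m['fx'],m['cx'],m['cy'],m['distortion'],np.round(m['extrinsics'],3).tolist())
E
```

```text
pics
{'t': 0.0, 'q': array([-1.50050426e+00,  5.28456875e-01,  1.43387687e+00, -2.55037720e-06,
        1.18137932e+00, -1.78479113e-01]), 'qd': array([ 0.00052665,  0.00127154,  0.00028419, -0.00130842,  0.00098617,
        0.00101863]), 'tau': array([ 1.17452772e-03, -4.42354202e+01, -1.78025597e+01,  4.41954262e-05,
        8.60494998e-03,  4.08992392e-06]), 'tcp_pos': array([ 0.15387406, -0.60504397,  0.2303474 ]), 'tool_rot': array([ 9.92273464e-01,  1.24065505e-01,  5.61448012e-05, -1.05871835e-03]), 'force': array([-0.06291201,  1.02718836, -0.3221692 ]), 'ft_torque': array([ 0.01693416, -0.01833478,  0.02416215]), 'gripper_force': 0.0, 'finger_gap': 0.9993583848079526}
0.0187
scene 346.6424196240032 259.49789344806135 195.2207745871342 [-0.06365614  0.          0.          0.          0.        ] [[0.331, 0.943, 0.011, -0.183], [0.777, -0.266, -0.57, -0.41], [-0.535, 0.198, -0.821, 1.261], [0.0, 0.0, 0.0, 1.0]]
side 405.48354557135116 250.31092464627756 187.88850576655065 [-0.08574375  0.          0.          0.          0.        ] [[0.982, -0.188, -0.019, -0.593], [-0.117, -0.529, -0.84, 0.176], [0.148, 0.828, -0.542, 1.037], [0.0, 0.0, 0.0, 1.0]]
```

View pics/a.png

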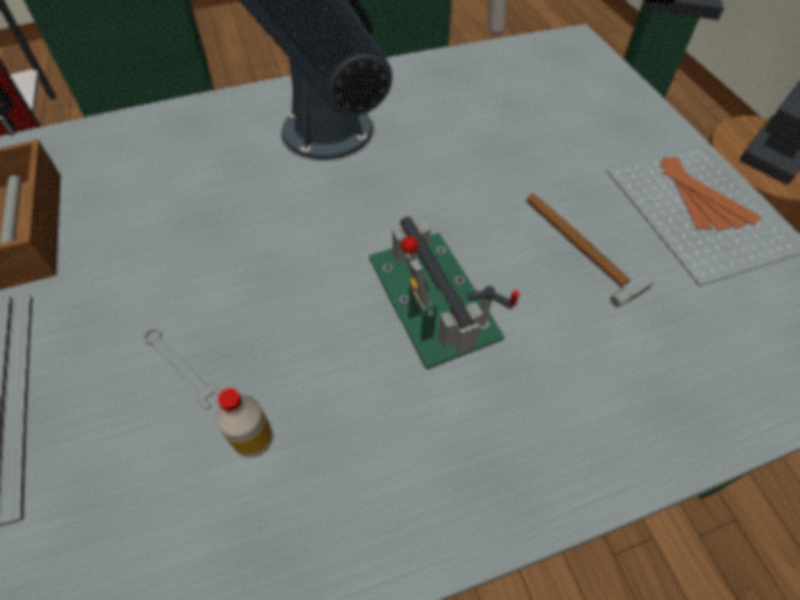

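View pics/b.png

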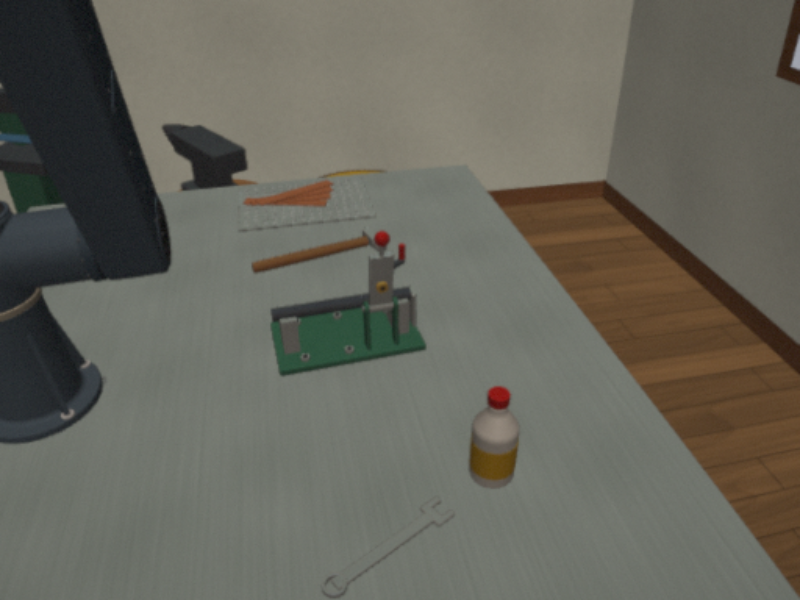

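The scene view shows the base with corners near (370,258), (438,233), (503,338) and (428,367). The leaf knob is at (410,244) and the latch knob at (515,298). In the side view the leaf knob is at (382,238) and the latch knob at (402,252). Next I'll measure these precisely.

```bash
cat > h.py <<'E'
import numpy as np, cv2
from station import sensors, cams, manip
def und(m,p):
    K=np.array([[m['fx'],0,m['cx']],[0,m['fy'],m['cy']],[0,0,1]]); 
    return cv2.undistortPoints(np.float64(p).reshape(-1,1,2),K,np.float64(m['distortion'])).reshape(-1,2)
def ray(m,p):
    E=np.array(m['extrinsics']);R=E[:3,:3];d=np.c_[und(m,p),np.ones(len(np.reshape(p,(-1,2))))]@R
    return -R.T@E[:3,3],d/np.linalg.norm(d,axis=1)[:,None]
def plane(m,p,z):
    c,d=ray(m,p); return c+d*((z-c[2])/d[:,2])[:,None]
def tri(m1,p1,m2,p2):
    A=np.zeros((3,3));b=np.zeros(3)
    for m,p in((m1,p1),(m2,p2)):
        c,d=ray(m,p);M=np.eye(3)-np.outer(d[0],d[0]);A+=M;b+=M@c
    return np.linalg.solve(A,b)
def proj(m,P):
    K=np.array([[m['fx'],0,m['cx']],[0,m['fy'],m['cy']],[0,0,1]]);E=np.array(m['extrinsics'])
    return cv2.projectPoints(np.float64(P).reshape(-1,1,3),cv2.Rodrigues(E[:3,:3])[0],E[:3,3],K,np.float64(m['distortion']))[0].reshape(-1,2)
def blobs(mask,amin=8):
    n,l,s,c=cv2.connectedComponentsWithStats(mask.astype(np.uint8))
    return [(c[i].round(1).tolist(),int(s[i,4]),s[i,:4].tolist()) for i in range(1,n) if s[i,4]>=amin]
E
python3 - <<'E'
from h import *
for n in("scene","side"):
    im=np.load(n+"0.npy").astype(int); r,g,b=im[...,0],im[...,1],im[...,2]
    print(n,"red",blobs((r>120)&(g<60)&(b<60)))
    gm=((g>r*1.5)&(g>b*1.1)&(g>40)).astype(np.uint8)
    gm[:150 if n=="scene" else 170]=0
    if n=="scene": gm[:,:200]=0; gm[:,400:]=0
    else: gm[:,:160]=0
    print([(x[0],x[1]) for x in blobs(gm,30)])
    pts=np.argwhere(gm)[:,::-1].astype(np.int32)
    h=cv2.convexHull(pts); ap=cv2.approxPolyDP(h,3,True).reshape(-1,2); print(ap.tolist())
    m=cams.camera_model(n); print(plane(m,ap,0.014).round(4).tolist())
E
```

```text
scene red [([261.4, 155.2], 65, [257, 151, 10, 9]), ([329.7, 187.9], 9, [328, 187, 4, 3]), ([146.0, 254.6], 121, [140, 249, 13, 12])]
[([288.2, 171.8], 357), ([265.9, 197.4], 1423), ([312.6, 214.1], 158)]
[[321, 216], [273, 234], [237, 164], [280, 150]]
[[0.6567, 0.1375, 0.014], [0.6656, -0.0031, 0.014], [0.412, -0.0214, 0.014], [0.4011, 0.1194, 0.014]]
side red [([243.7, 150.2], 24, [241, 148, 7, 5]), ([319.1, 251.8], 92, [313, 248, 13, 9])]
[([220.1, 217.1], 2212)]
[[271, 221], [180, 238], [174, 207], [252, 190]]
[[0.6607, -0.0084, 0.014], [0.4096, -0.0295, 0.014], [0.3986, 0.1168, 0.014], [0.6394, 0.157, 0.014]]
```

Run:
```python
from h import *
s=sensors.sense(); from scipy.spatial.transform import Rotation as R
m=cams.camera_model("wrist");E=np.array(m['extrinsics']);T=R.from_quat(s['tool_rot']).as_matrix()
print("cam in tool",(T.T@(-E[:3,:3].T@E[:3,3]-s['tcp_pos'])).round(3),"axes in tool",(T.T@E[:3,:3].T).round(2).tolist(),m['fx'])
q=cams.camera_model("scene"),cams.camera_model("side");c={}
for n in("scene","side"):
    im=np.load(n+"0.npy").astype(int); r,g,b=im[...,0],im[...,1],im[...,2]
    c[n]=blobs((r>90)&(r>2*g)&(r>2*b),5);print(n,c[n])
K=tri(q[0],[261.4,155.2],q[1],[243.7,150.2]);print("knob with rough",K)
for yaw in(3,4,5,6):
    a=np.deg2rad(yaw);Y=np.array([np.cos(a),np.sin(a)]);X=np.array([np.sin(a),-np.cos(a)])
    print(yaw,K[:2]-.0758*X-.058*Y)
# oil, wrench rough
print(plane(q[0],[[150,258]],.15))
```

```text
cam in tool [ 0.073  0.001 -0.143] axes in tool [[0.0, -0.96, -0.29], [1.0, 0.0, 0.0], [-0.0, -0.29, 0.96]] 300.44349507011185
scene [([261.6, 155.7], 89, [256, 151, 12, 11]), ([329.5, 188.0], 16, [328, 186, 4, 5]), ([146.0, 255.0], 143, [140, 249, 14, 14])]
side [([243.9, 151.4], 51, [240, 148, 9, 8]), ([256.9, 157.1], 8, [256, 156, 3, 3]), ([319.1, 252.4], 111, [313, 248, 13, 11])]
knob with rough [ 0.59051075 -0.01182098  0.24290001]
3 [0.52862317 0.06083966]
4 [0.5273645 0.0597485]
5 [0.52612505 0.05863555]
6 [0.52490522 0.05750113]
[[ 0.70319    -0.29231292  0.15      ]]
```

Request:
{"fn": "move_arm", "kwargs": {"targets": [{"dx": 0, "dy": 1, "dz": 1}, {"dx": 0.5, "dy": 1, "dz": 1}, {"dx": 0.5, "dy": 1, "dz": 1}, {"dx": 0.5, "dy": 1, "dz": 1}, {"dx": 0.5, "dy": 1, "dz": 1}, {"dx": 0.5, "dy": 1, "dz": 1}, {"dx": 0.5, "dy": 1, "dz": 1}, {"dx": 0.5, "dy": 1, "dz": 0.5}, {"dx": 0.5, "dy": 1, "dz": 0.5}, {"dx": 0.5, "dy": 1, "dz": 0}]}}

```text
schema error: expected keys dx, dy, dz, rx, ry, rz
```

Request:
{"fn": "move_arm", "kwargs": {"targets": [{"dx": 0, "dy": 1, "dz": 1, "rx": 0, "ry": 0, "rz": 0}, {"dx": 0.5, "dy": 1, "dz": 1, "rx": 0, "ry": 0, "rz": 0}, {"dx": 0.5, "dy": 1, "dz": 1, "rx": 0, "ry": 0, "rz": 0}, {"dx": 0.5, "dy": 1, "dz": 1, "rx": 0, "ry": 0, "rz": 0}, {"dx": 0.5, "dy": 1, "dz": 1, "rx": 0, "ry": 0, "rz": 0}, {"dx": 0.5, "dy": 1, "dz": 1, "rx": 0, "ry": 0, "rz": 0}, {"dx": 0.5, "dy": 1, "dz": 0.5, "rx": 0, "ry": 0, "rz": 0}, {"dx": 0.5, "dy": 1, "dz": 0, "rx": 0, "ry": 0, "rz": -0.1}, {"dx": 0.5, "dy": 1, "dz": 0, "rx": 0, "ry": 0, "rz": -0.1}, {"dx": 0.5, "dy": 1, "dz": 0, "rx": 0, "ry": 0, "rz": -0.13}]}}

```text
t: 1.35
tcp_pos: [0.2667, -0.354, 0.3931]
tool_rot: [0.999, 0.037, -0.0, -0.001]
force: [-0.0, 0.9, -0.3]
finger_gap: 0.999
gripper_force: 0.0
```

Request:
{"fn": "move_arm", "kwargs": {"targets": [{"dx": 0.5, "dy": 1, "dz": 0, "rx": 0, "ry": 0, "rz": 0}, {"dx": 0.5, "dy": 1, "dz": 0, "rx": 0, "ry": 0, "rz": 0}, {"dx": 0.5, "dy": 1, "dz": 0, "rx": 0, "ry": 0, "rz": 0}, {"dx": 0.5, "dy": 1, "dz": 0, "rx": 0, "ry": 0, "rz": 0}, {"dx": 1, "dy": 1, "dz": 0, "rx": 0, "ry": 0, "rz": 0}, {"dx": 1, "dy": 1, "dz": 0, "rx": 0, "ry": 0, "rz": 0}, {"dx": 1, "dy": 1, "dz": 0, "rx": 0, "ry": 0, "rz": 0}, {"dx": 1, "dy": 1, "dz": 0, "rx": 0, "ry": 0, "rz": 0}, {"dx": 1, "dy": 1, "dz": 0, "rx": 0, "ry": 0, "rz": 0}, {"dx": 1, "dy": 1, "dz": 0, "rx": 0, "ry": 0, "rz": 0}]}}

```text
t: 2.6
tcp_pos: [0.4666, -0.1042, 0.393]
tool_rot: [0.999, 0.038, -0.001, -0.0]
force: [-1.3, -0.2, -0.6]
finger_gap: 0.996
gripper_force: 0.0
```

Run:
```python
from h import *
import pickle
m=cams.camera_model("wrist");a=cams.snapshot("wrist");pickle.dump((m,a),open("w1.pkl","wb"))
cv2.imwrite("pics/w1.png",cv2.resize(a,(800,600),interpolation=cv2.INTER_CUBIC)[:,:,::-1])
```

```text
(no output)
```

View pics/w1.png

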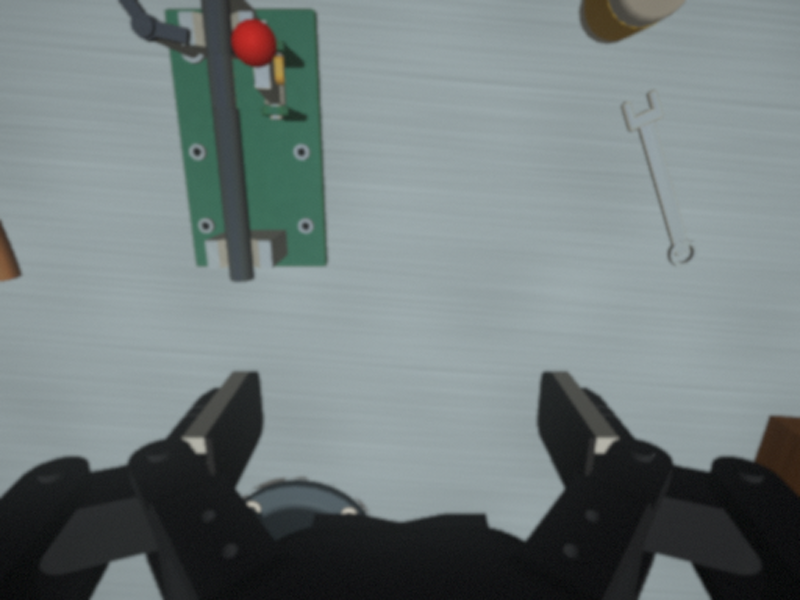

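The wrist view shows the whole base, with corners near (165,10), (316,8), (327,265) and (197,266), and the shaft running from (242,280) to (215,0). On the hinge side the shaft narrows from about (240,108), where the flat starts. Next: the jig pose and the flat's silhouette.

Run:
```python
from h import *
import pickle
m,a=pickle.load(open("w1.pkl","rb"));im=a.astype(int);r,g,b=im[...,0],im[...,1],im[...,2]
gm=((g>r*1.3)&(g>b*1.1)&(g>40)).astype(np.uint8)
pts=np.argwhere(gm)[:,::-1];pts=pts[(pts[:,0]>90)&(pts[:,0]<230)&(pts[:,1]<185)]
W=plane(m,pts.astype(float),.014)[:,:2]
rc=cv2.minAreaRect(W.astype(np.float32)*1000);print(rc,cv2.boxPoints(rc).tolist())
# red knob
print(blobs((r>110)&(g<70)&(b<70),20))
# shaft rows profile
hs=cv2.cvtColor(a,cv2.COLOR_RGB2GRAY)
for y in(25,30,40,50,60,66,72,80,100,120,140,150): print(y,' '.join('%d/%d'%(r[y,x],g[y,x]) for x in range(126,168,2)))
```

```text
((531.280029296875, 58.56761932373047), (257.9281311035156, 148.2314453125), 4.26024055480957) [[397.16650390625, 122.89822387695312], [408.1781005859375, -24.923633575439453], [665.3935546875, -5.7629852294921875], [654.3819580078125, 142.05886840820312]]
[([161.2, 25.9], 561, [149, 12, 26, 28])]
25 143/143 141/140 118/117 70/73 62/70 62/68 63/69 63/69 61/66 57/60 54/49 110/36 155/37 171/39 181/41 187/43 188/43 193/48 189/45 182/43 173/40
30 69/69 76/76 79/80 62/66 63/69 62/69 62/69 63/69 62/69 57/61 52/52 77/36 133/31 155/36 168/40 173/39 178/42 178/41 176/41 172/40 164/38
40 77/99 63/96 56/99 59/85 62/68 62/69 62/69 64/71 65/71 64/69 59/62 56/72 59/100 59/103 63/94 82/67 98/40 106/31 110/32 107/29 101/28
50 56/101 60/103 59/102 57/97 60/72 64/70 62/69 63/70 65/72 62/68 61/65 56/63 57/90 58/102 58/102 59/104 58/104 61/104 91/117 143/156 151/163
60 57/101 57/102 59/103 59/103 59/88 63/71 63/70 63/71 65/72 64/71 64/70 60/63 59/77 60/101 57/103 58/104 60/105 59/105 58/104 61/106 61/95
66 60/104 59/103 59/104 60/105 58/95 61/73 62/70 64/71 64/70 65/73 64/71 61/64 56/69 59/100 60/104 59
[... 184 characters left out ...]
/104 58/103 58/102 59/103 57/103 56/87 62/71 64/70 64/72 62/70 64/71 65/70 58/62 48/54 52/86 59/104 59/105 58/105 59/105 60/106 58/104
100 116/127 129/141 103/117 63/101 60/106 60/106 58/91 62/71 63/70 63/73 65/73 66/73 65/71 57/62 45/54 52/89 59/107 60/107 59/107 60/108 61/108
120 65/109 62/108 62/107 62/107 61/106 61/107 61/107 59/94 63/74 64/72 65/74 64/73 65/75 64/71 56/60 46/56 54/93 61/107 61/108 60/107 59/106
140 70/112 100/129 120/139 120/134 97/114 69/103 63/108 63/109 63/100 65/76 68/75 68/76 67/76 66/74 62/69 57/61 47/61 58/97 62/109 63/109 59/107
150 66/110 67/111 72/114 73/115 69/111 68/106 70/97 75/89 76/83 70/74 69/77 69/77 69/78 67/76 67/74 61/66 52/56 60/62 74/77 77/79 76/78
```

Run:
```python
from h import *
import pickle
m,a=pickle.load(open("w1.pkl","rb"));s=sensors.sense();print(s['q'].round(3),s['tcp_pos'])
C=np.array([.5313,.0586]);t=np.deg2rad(4.26);Y=np.array([np.cos(t),np.sin(t)]);X=np.array([Y[1],-Y[0]])
g=cv2.cvtColor(a,cv2.COLOR_RGB2LAB)[...,1].astype(float) # green-ness
for y in(72,80,90,100,110,120,130,138):
    row=g[y,125:170]; d=np.diff(cv2.GaussianBlur(row.reshape(1,-1),(3,1),0)[0])
    e=[]
    for k in(np.argmax(d),np.argmin(d)):
        w=np.abs(d[k-2:k+3]);e.append(125+.5+(w*np.arange(k-2,k+3)).sum()/w.sum())
    c,dr=ray(m,[[e[0],y],[e[1],y]]); mid=dr.sum(0); # bisecting ray passes through axis
    P=c+mid*((.078-c[2])/mid[2]); print(y,np.round(e,1),"jig",((P[:2]-C)@X*1000).round(1),((P[:2]-C)@Y*1000).round(1))
# red latch knob & base cue: leaf knob ray at z=.238
P=plane(m,[[161.2,25.9]],.2377)[0];print(((P[:2]-C)@X*1000).round(1),((P[:2]-C)@Y*1000).round(1))
```

```text
[-0.449  0.16   1.544  0.004  1.438  1.042] [ 0.46912321 -0.10166483  0.39300069]
72 [135.6 152.5] jig -1.5 28.9
80 [136.5 153.3] jig -1.4 18.1
90 [137.5 154.3] jig -1.4 4.4
100 [138.5 155. ] jig -1.5 -9.6
110 [139.6 155.9] jig -1.6 -23.8
120 [140.6 156.8] jig -1.6 -38.3
130 [141.7 157.7] jig -1.5 -53.1
138 [142.5 158.7] jig -1.4 -65.2
73.6 56.3
```

Request:
{"fn": "move_arm", "kwargs": {"targets": [{"dx": 0.024, "dy": 0.466, "dz": -0.976, "rx": 0.1, "ry": 0.0074, "rz": 0}, {"dx": 0.024, "dy": 0.466, "dz": -0.976, "rx": 0.1, "ry": 0.0074, "rz": 0}, {"dx": 0.024, "dy": 0.466, "dz": -0.976, "rx": 0.1, "ry": 0.0074, "rz": 0}, {"dx": 0.024, "dy": 0.466, "dz": -0.976, "rx": 0.1, "ry": 0.0074, "rz": 0}, {"dx": 0.024, "dy": 0.466, "dz": -0.976, "rx": 0.1, "ry": 0.0074, "rz": 0}, {"dx": 0.024, "dy": 0.466, "dz": -0.976, "rx": 0.1, "ry": 0.0074, "rz": 0}, {"dx": 0.024, "dy": 0.466, "dz": -0.976, "rx": 0.1, "ry": 0.0074, "rz": 0}, {"dx": 0.024, "dy": 0.466, "dz": -0.976, "rx": 0.1, "ry": 0.0074, "rz": 0}, {"dx": 0.024, "dy": 0.466, "dz": -0.976, "rx": 0.1, "ry": 0.0074, "rz": 0}, {"dx": 0.024, "dy": 0.466, "dz": -0.976, "rx": 0.1, "ry": 0.0074, "rz": 0}], "claw": 70, "newtons": 60}}

```text
t: 3.9
tcp_pos: [0.4719, 0.0115, 0.1488]
tool_rot: [0.965, 0.037, -0.01, -0.26]
force: [0.9, -0.9, 0.5]
finger_gap: 0.703
gripper_force: 0.0
```

Run:
```python
from h import *
s=sensors.sense();print(s['tcp_pos'],s['tool_rot'],s['q'].round(2),s['force'])
print("to go along", np.array([.4713,.0647,.0624])-s['tcp_pos'])
```

```text
[0.47193929 0.01146928 0.14880686] [ 0.9648224   0.03650622 -0.00973142 -0.26017364] [-0.5   0.56  1.85  0.49  1.09  0.68] [ 0.88154607 -0.94321467  0.50428115]
to go along [-0.00063929  0.05323072 -0.08640686]
```

Request:
{"fn": "move_arm", "kwargs": {"targets": [{"dx": -0.018, "dy": 0.25, "dz": -0.433, "rx": 0, "ry": 0, "rz": 0}, {"dx": -0.018, "dy": 0.25, "dz": -0.433, "rx": 0, "ry": 0, "rz": 0}, {"dx": -0.018, "dy": 0.25, "dz": -0.433, "rx": 0, "ry": 0, "rz": 0}, {"dx": -0.018, "dy": 0.25, "dz": -0.433, "rx": 0, "ry": 0, "rz": 0}, {"dx": -0.018, "dy": 0.25, "dz": -0.433, "rx": 0, "ry": 0, "rz": 0}, {"dx": -0.018, "dy": 0.25, "dz": -0.433, "rx": 0, "ry": 0, "rz": 0}, {"dx": -0.018, "dy": 0.25, "dz": -0.433, "rx": 0, "ry": 0, "rz": 0}, {"dx": -0.018, "dy": 0.25, "dz": -0.433, "rx": 0, "ry": 0, "rz": 0}, {"dx": 0, "dy": 0, "dz": 0, "rx": 0, "ry": 0, "rz": 0}, {"dx": 0, "dy": 0, "dz": 0, "rx": 0, "ry": 0, "rz": 0}]}}

```text
t: 5.15
tcp_pos: [0.469, 0.0607, 0.0632]
tool_rot: [0.965, 0.037, -0.009, -0.259]
force: [0.2, -1.1, 0.4]
finger_gap: 0.702
gripper_force: 0.0
```

Request:
{"fn": "move_arm", "kwargs": {"targets": [{"dx": 0, "dy": 0, "dz": 0, "rx": 0, "ry": 0, "rz": 0}, {"dx": 0, "dy": 0, "dz": 0, "rx": 0, "ry": 0, "rz": 0}, {"dx": 0, "dy": 0, "dz": 0, "rx": 0, "ry": 0, "rz": 0}, {"dx": 0, "dy": 0, "dz": 0, "rx": 0, "ry": 0, "rz": 0}, {"dx": 0, "dy": 0, "dz": 0, "rx": 0, "ry": 0, "rz": 0}, {"dx": 0, "dy": 0, "dz": 0, "rx": 0, "ry": 0, "rz": 0}, {"dx": 0, "dy": 0, "dz": 0, "rx": 0, "ry": 0, "rz": 0}, {"dx": 0, "dy": 0, "dz": 0, "rx": 0, "ry": 0, "rz": 0}, {"dx": 0, "dy": 0, "dz": 0, "rx": 0, "ry": 0, "rz": 0}, {"dx": 0, "dy": 0, "dz": 0, "rx": 0, "ry": 0, "rz": 0}], "claw": 0, "newtons": 60}}

```text
t: 6.4
tcp_pos: [0.4688, 0.0632, 0.0656]
tool_rot: [0.964, 0.036, -0.009, -0.263]
force: [1.1, 4.9, 11.3]
finger_gap: 0.26
gripper_force: 58.4
```

Run:
```python
from h import *
s=sensors.sense();print(s['tcp_pos'],s['tool_rot'],s['q'].round(2),s['force'],s['ft_torque'])
```

```text
[0.46883377 0.06319852 0.06558818] [ 0.9641404   0.03554728 -0.00923428 -0.26283912] [-0.41  0.71  1.92  0.63  0.88  0.59] [ 1.05439727  4.85810416 11.3128838 ] [ 1.511032   -0.05225668 -0.26809547]
```

Request:
{"fn": "move_arm", "kwargs": {"targets": [{"dx": 0, "dy": 0.13, "dz": 0, "rx": 0, "ry": 0, "rz": 0}, {"dx": 0, "dy": -0.09, "dz": -0.04, "rx": -0.249, "ry": -0.0186, "rz": 0}, {"dx": 0.005, "dy": -0.09, "dz": -0.03, "rx": -0.249, "ry": -0.0186, "rz": 0}, {"dx": 0.005, "dy": -0.09, "dz": -0.02, "rx": -0.249, "ry": -0.0186, "rz": 0}, {"dx": 0.005, "dy": -0.09, "dz": -0.01, "rx": -0.249, "ry": -0.0186, "rz": 0}, {"dx": 0.005, "dy": -0.09, "dz": 0.01, "rx": -0.249, "ry": -0.0186, "rz": 0}, {"dx": 0.005, "dy": -0.09, "dz": 0.02, "rx": -0.249, "ry": -0.0186, "rz": 0}, {"dx": 0.005, "dy": -0.09, "dz": 0.03, "rx": -0.249, "ry": -0.0186, "rz": 0}, {"dx": 0.005, "dy": -0.09, "dz": 0.04, "rx": -0.249, "ry": -0.0186, "rz": 0}, {"dx": 0, "dy": 0, "dz": 0, "rx": 0, "ry": 0, "rz": 0}]}}

```text
t: 7.65
tcp_pos: [0.4709, 0.049, 0.0654]
tool_rot: [0.966, 0.038, 0.012, 0.255]
force: [-4.1, 13.7, 22.7]
finger_gap: 0.259
gripper_force: 61.3
```

```bash
cat > st.py <<'E'
from h import *
from scipy.spatial.transform import Rotation as R
s=sensors.sense();t=np.deg2rad(4.26);Y=np.array([np.cos(t),np.sin(t),0]);X=np.array([Y[1],-Y[0],0])
z=R.from_quat(s['tool_rot']).apply([0,0,1]);x=R.from_quat(s['tool_rot']).apply([1,0,0])
print("tilt",np.degrees(np.arctan2(-z@X,-z[2])).round(1),"along",np.degrees(np.arcsin(z@Y)).round(1),"yaw",np.degrees(np.arctan2(x[1],x[0])).round(1),"G",(s['tcp_pos']-.018*z).round(4),"tcp",s['tcp_pos'].round(4),"F",s['force'].round(1),"T",s['ft_torque'].round(2),"q",s['q'].round(2),'gap',s['finger_gap'],'t',s['t'])
G=s['tcp_pos']-.018*z-np.array([.530,.060,0]);print("jig G",(np.array([G@X,G@Y,G[2]])*1000).round(1), "tcp",(np.array([X,Y,[0,0,1]])@(s['tcp_pos']-[.53,.06,0])*1000).round(1))
E
python3 st.py
```

```text
tilt -29.6 along 0.3 yaw 4.6 G [0.4701 0.0579 0.081 ] tcp [0.4709 0.049  0.0654] F [-4.1 13.7 22.7] T [ 0.44  0.34 -0.43] q [ 0.18  0.71  1.9  -0.8   0.76  2.32] gap 0.2585806262653018 t 7.65
jig G [ -2.3 -59.9  81. ] tcp [  6.6 -59.8  65.4]
```

Request:
{"fn": "move_arm", "kwargs": {"targets": [{"dx": 0, "dy": 0.05, "dz": 0.04, "rx": 0, "ry": 0, "rz": 0}, {"dx": 0, "dy": 0, "dz": 0, "rx": 0, "ry": 0, "rz": 0}, {"dx": 0, "dy": 0, "dz": 0, "rx": 0, "ry": 0, "rz": 0}, {"dx": -0.005, "dy": 0.1, "dz": -0.04, "rx": 0.285, "ry": 0.0213, "rz": 0}, {"dx": -0.005, "dy": 0.1, "dz": -0.03, "rx": 0.285, "ry": 0.0213, "rz": 0}, {"dx": -0.005, "dy": 0.1, "dz": -0.02, "rx": 0.285, "ry": 0.0213, "rz": 0}, {"dx": -0.005, "dy": 0.1, "dz": 0, "rx": 0.285, "ry": 0.0213, "rz": 0}, {"dx": -0.005, "dy": 0.1, "dz": 0.02, "rx": 0.285, "ry": 0.0213, "rz": 0}, {"dx": -0.005, "dy": 0.1, "dz": 0.03, "rx": 0.285, "ry": 0.0213, "rz": 0}, {"dx": -0.005, "dy": 0.1, "dz": 0.04, "rx": 0.285, "ry": 0.0213, "rz": 0}], "claw": 70}}

```text
t: 8.9
tcp_pos: [0.4672, 0.0634, 0.0637]
tool_rot: [0.969, 0.037, -0.012, -0.244]
force: [-0.1, -0.3, -0.1]
finger_gap: 0.697
gripper_force: 0.0
```

```bash
python3 st.py
```

```text
tilt 28.3 along -0.4 yaw 4.5 G [0.4679 0.0549 0.0795] tcp [0.4672 0.0634 0.0637] F [-0.1 -0.3 -0.1] T [-0.17 -0.03  0.02] q [-0.39  0.7   1.93  0.6   0.85  0.63] gap 0.6974119132507045 t 8.9
jig G [  0.5 -62.3  79.5] tcp [ -8.  -62.4  63.7]
```

Request:
{"fn": "move_arm", "kwargs": {"targets": [{"dx": 0, "dy": 0, "dz": 0, "rx": 0, "ry": 0, "rz": 0}, {"dx": 0, "dy": 0, "dz": 0, "rx": 0, "ry": 0, "rz": 0}, {"dx": 0, "dy": 0, "dz": 0, "rx": 0, "ry": 0, "rz": 0}, {"dx": 0, "dy": 0, "dz": 0, "rx": 0, "ry": 0, "rz": 0}, {"dx": 0, "dy": 0, "dz": 0, "rx": 0, "ry": 0, "rz": 0}, {"dx": 0, "dy": 0, "dz": 0, "rx": 0, "ry": 0, "rz": 0}, {"dx": 0, "dy": 0, "dz": 0, "rx": 0, "ry": 0, "rz": 0}, {"dx": 0, "dy": -0.08, "dz": -0.04, "rx": -0.249, "ry": -0.0186, "rz": 0}, {"dx": 0.005, "dy": -0.08, "dz": -0.03, "rx": -0.249, "ry": -0.0186, "rz": 0}, {"dx": 0.005, "dy": -0.08, "dz": -0.02, "rx": -0.249, "ry": -0.0186, "rz": 0}], "claw": 0, "newtons": 80}}

```text
t: 10.15
tcp_pos: [0.4667, 0.0583, 0.0622]
tool_rot: [0.998, 0.039, -0.005, -0.045]
force: [-4.5, -10.9, -0.2]
finger_gap: 0.253
gripper_force: 79.3
```

Request:
{"fn": "move_arm", "kwargs": {"targets": [{"dx": 0.005, "dy": -0.08, "dz": 0, "rx": -0.249, "ry": -0.0186, "rz": 0}, {"dx": 0.005, "dy": -0.08, "dz": 0, "rx": -0.249, "ry": -0.0186, "rz": 0}, {"dx": 0.005, "dy": -0.08, "dz": 0.02, "rx": -0.249, "ry": -0.0186, "rz": 0}, {"dx": 0.005, "dy": -0.08, "dz": 0.03, "rx": -0.249, "ry": -0.0186, "rz": 0}, {"dx": 0.005, "dy": -0.08, "dz": 0.04, "rx": -0.249, "ry": -0.0186, "rz": 0}, {"dx": 0, "dy": 0, "dz": 0, "rx": 0, "ry": 0, "rz": 0}, {"dx": 0, "dy": 0, "dz": 0, "rx": 0, "ry": 0, "rz": 0}, {"dx": 0, "dy": 0, "dz": 0, "rx": 0, "ry": 0, "rz": 0}, {"dx": 0, "dy": 0, "dz": 0, "rx": 0, "ry": 0, "rz": 0}, {"dx": 0, "dy": 0, "dz": 0, "rx": 0, "ry": 0, "rz": 0}]}}

```text
t: 11.4
tcp_pos: [0.4674, 0.0483, 0.0649]
tool_rot: [0.961, 0.036, 0.007, 0.275]
force: [0.5, -4.3, 4.8]
finger_gap: 0.253
gripper_force: 80.4
```

```bash
python3 st.py
```

```text
tilt -31.9 along -0.4 yaw 4.2 G [0.4669 0.0578 0.0801] tcp [0.4674 0.0483 0.0649] F [ 0.5 -4.3  4.8] T [-0.58 -0.05 -0.09] q [ 0.2   0.73  1.89 -0.82  0.8   2.36] gap 0.2527918905771107 t 11.4
jig G [ -2.5 -63.1  80.1] tcp [  7.  -63.3  64.9]
```

Request:
{"fn": "move_arm", "kwargs": {"targets": [{"dx": 0, "dy": 0, "dz": 0, "rx": 0, "ry": 0, "rz": 0}, {"dx": 0, "dy": 0, "dz": 0, "rx": 0, "ry": 0, "rz": 0}, {"dx": 0, "dy": 0, "dz": 0, "rx": 0, "ry": 0, "rz": 0}, {"dx": 0, "dy": 0.32, "dz": 0.56, "rx": 0, "ry": 0, "rz": 0}, {"dx": 0, "dy": 0.32, "dz": 0.56, "rx": 0, "ry": 0, "rz": 0}, {"dx": 0, "dy": 0.32, "dz": 0.56, "rx": 0, "ry": 0, "rz": 0}, {"dx": 0, "dy": 0.32, "dz": 0.56, "rx": 0, "ry": 0, "rz": 0}, {"dx": 0, "dy": 0.32, "dz": 0.56, "rx": 0, "ry": 0, "rz": 0}, {"dx": 0, "dy": 0.32, "dz": 0.56, "rx": 0, "ry": 0, "rz": 0}, {"dx": 0, "dy": 0.32, "dz": 0.56, "rx": 0, "ry": 0, "rz": 0}], "claw": 70}}

```text
t: 12.65
tcp_pos: [0.4675, 0.1046, 0.1623]
tool_rot: [0.961, 0.035, 0.006, 0.273]
force: [-0.0, 0.1, 0.4]
finger_gap: 0.699
gripper_force: 0.0
```

Request:
{"fn": "move_arm", "kwargs": {"targets": [{"dx": 0.1, "dy": -0.2, "dz": 0.5, "rx": 0.131, "ry": 0.0098, "rz": 0}, {"dx": 0.1, "dy": -0.2, "dz": 0.5, "rx": 0.131, "ry": 0.0098, "rz": 0}, {"dx": 0.1, "dy": -0.2, "dz": 0.5, "rx": 0.131, "ry": 0.0098, "rz": 0}, {"dx": 0.1, "dy": -0.2, "dz": 0.5, "rx": 0.131, "ry": 0.0098, "rz": 0}, {"dx": 0.1, "dy": -0.2, "dz": 0.5, "rx": 0.131, "ry": 0.0098, "rz": 0}, {"dx": 0.1, "dy": -0.2, "dz": 0.5, "rx": 0.131, "ry": 0.0098, "rz": 0}, {"dx": 0.1, "dy": -0.2, "dz": 0.5, "rx": 0.131, "ry": 0.0098, "rz": 0}, {"dx": 0.1, "dy": -0.2, "dz": 0.5, "rx": 0.131, "ry": 0.0098, "rz": 0}, {"dx": 0, "dy": 0, "dz": 0, "rx": 0, "ry": 0, "rz": 0}, {"dx": 0, "dy": 0, "dz": 0, "rx": 0, "ry": 0, "rz": 0}]}}

```text
t: 13.9
tcp_pos: [0.4869, 0.0644, 0.261]
tool_rot: [0.999, 0.038, -0.005, 0.002]
force: [-0.6, -0.2, -0.0]
finger_gap: 0.703
gripper_force: 0.0
```

```bash
python3 st.py
python3 - <<'E'
from h import *
import pickle
m=cams.camera_model("wrist");a=cams.snapshot("wrist");pickle.dump((m,a),open("w2.pkl","wb"))
cv2.imwrite("pics/w2.png",cv2.resize(a,(800,600),interpolation=cv2.INTER_CUBIC)[:,:,::-1])
E
```

```text
tilt -0.2 along -0.6 yaw 4.4 G [0.4871 0.0645 0.279 ] tcp [0.4869 0.0644 0.261 ] F [-0.6 -0.2 -0. ] T [-0.02  0.01  0.05] q [-0.09  0.31  1.72 -0.01  1.12  1.4 ] gap 0.702749811460588 t 13.9
jig G [ -7.7 -42.5 279. ] tcp [ -7.6 -42.7 261. ]
```

View pics/w2.png

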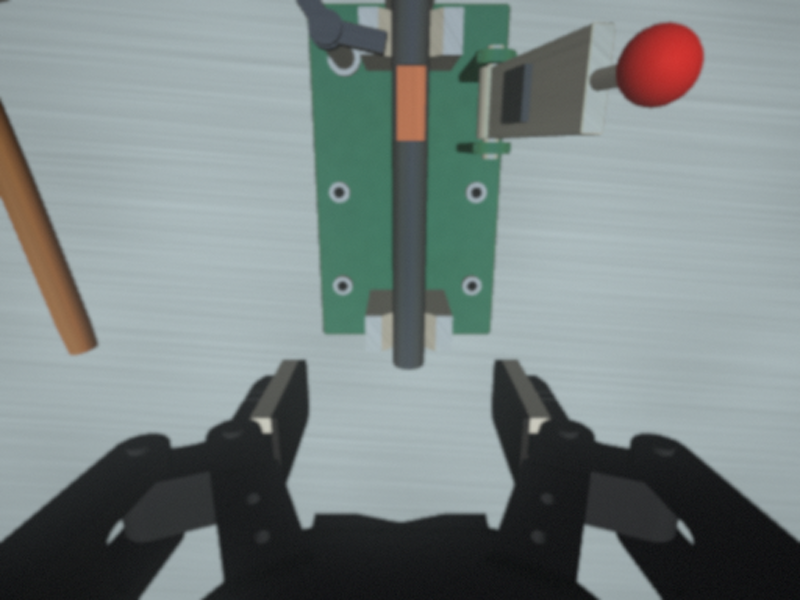

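The flat (copper, x 397–425, y 65–140) faces straight up, centred within the shaft's edges (392–428). The leaf knob is at (660,65) and the latch is open at (345,35). Next I'll measure the knob and the residual roll.

Run:
```python
from h import *
import pickle
m,a=pickle.load(open("w2.pkl","rb"));im=a.astype(int);r,g,b=im[...,0],im[...,1],im[...,2]
C=np.array([.530,.060]);t=np.deg2rad(4.26);Y=np.array([np.cos(t),np.sin(t)]);X=np.array([Y[1],-Y[0]])
j=lambda P:(np.c_[(P[:,:2]-C)@X,(P[:,:2]-C)@Y]*1000).round(1).tolist()
rb=[x for x in blobs((r>110)&(g<60)&(b<60),100)];print(rb)
print("knob",j(plane(m,[rb[0][0]],.2377)))
mk=(r>g+40)&(g>60)&(np.arange(512)>230)&(np.arange(384)[:,None]<100)&(np.arange(512)<300)
bb=[x for x in blobs(mk,100)];print(bb)
pts=np.argwhere(mk)[:,::-1].astype(float);q=np.array(j(plane(m,pts,.086)));print("flat centre",q.mean(0),"x range",np.percentile(q[:,0],[2,98]),"y",np.percentile(q[:,1],[1,99]))
lab=cv2.cvtColor(a,cv2.COLOR_RGB2LAB)[...,1].astype(float)
for y in(100,130,150,170):
    d=np.diff(cv2.GaussianBlur(lab[y,240:285].reshape(1,-1),(3,1),0)[0]);k=[np.argmax(d),np.argmin(d)];e=[]
    for i in k: w=np.abs(d[i-2:i+3]);e.append(240.5+(w*np.arange(i-2,i+3)).sum()/w.sum())
    c,dr=ray(m,[[e[0],y],[e[1],y]]);v=dr.sum(0);print("axis",j((c+v*((.078-c[2])/v[2]))[None]))
```

```text
[([424.2, 40.1], 1886, [401, 16, 48, 51])]
knob [[78.3, 57.3]]
[([262.5, 65.4], 860, [254, 42, 18, 48])]
flat centre [ 0.65465116 57.40290698] x range [-7.7  9.1] y [35.5 78.6]
axis [[0.5, 24.7]]
axis [[0.5, -6.3]]
axis [[0.6, -27.9]]
axis [[0.4, -50.5]]
```

Request:
{"fn": "move_arm", "kwargs": {"targets": [{"dx": 0.1, "dy": -0.2, "dz": 0.6, "rx": 0, "ry": 0, "rz": 0.3}, {"dx": 0.2, "dy": -0.2, "dz": 0.6, "rx": 0, "ry": 0, "rz": 0.3}, {"dx": 0.4, "dy": -0.3, "dz": 0.6, "rx": 0, "ry": 0, "rz": 0.3}, {"dx": 0.5, "dy": -0.3, "dz": 0.6, "rx": 0, "ry": 0, "rz": 0.3}, {"dx": 0.5, "dy": -0.3, "dz": 0, "rx": 0, "ry": 0, "rz": 0.3}, {"dx": 0.5, "dy": -0.3, "dz": 0, "rx": 0, "ry": 0, "rz": 0.3}, {"dx": 0.5, "dy": -0.4, "dz": 0, "rx": 0, "ry": 0, "rz": 0.3}, {"dx": 0.5, "dy": -0.4, "dz": 0, "rx": 0, "ry": 0, "rz": 0.3}, {"dx": 0.5, "dy": -0.4, "dz": 0, "rx": 0, "ry": 0, "rz": 0.3}, {"dx": 0.54, "dy": -0.28, "dz": 0, "rx": 0, "ry": 0, "rz": 0.3}], "claw": 65}}

```text
t: 15.2
tcp_pos: [0.5933, -0.0121, 0.3202]
tool_rot: [0.677, 0.736, -0.002, 0.004]
force: [0.4, 0.4, 0.0]
finger_gap: 0.649
gripper_force: 0.0
```

```bash
python3 st.py
```

```text
tilt -0.5 along 0.1 yaw 94.7 G [ 0.5933 -0.0119  0.3382] tcp [ 0.5933 -0.0121  0.3202] F [0.4 0.4 0. ] T [0.04 0.03 0.06] q [-0.2   0.4   1.4  -0.01  1.34 -0.29] gap 0.6488952351940575 t 15.2
jig G [ 76.4  57.8 338.2] tcp [ 76.6  57.8 320.2]
```

Request:
{"fn": "move_arm", "kwargs": {"targets": [{"dx": 0, "dy": 0, "dz": -0.5, "rx": 0, "ry": 0, "rz": 0}, {"dx": 0, "dy": 0, "dz": -0.5, "rx": 0, "ry": 0, "rz": 0}, {"dx": 0, "dy": 0, "dz": -0.5, "rx": 0, "ry": 0, "rz": 0}, {"dx": 0, "dy": 0, "dz": -0.5, "rx": 0, "ry": 0, "rz": 0}, {"dx": 0, "dy": 0, "dz": -0.5, "rx": 0, "ry": 0, "rz": 0}, {"dx": 0, "dy": 0, "dz": -0.5, "rx": 0, "ry": 0, "rz": 0}, {"dx": 0, "dy": 0, "dz": -0.5, "rx": 0, "ry": 0, "rz": 0}, {"dx": 0, "dy": 0, "dz": -0.4, "rx": 0, "ry": 0, "rz": 0}, {"dx": 0, "dy": 0, "dz": 0, "rx": 0, "ry": 0, "rz": 0}, {"dx": 0, "dy": 0, "dz": 0, "rx": 0, "ry": 0, "rz": 0}]}}

```text
t: 16.45
tcp_pos: [0.5939, -0.013, 0.2241]
tool_rot: [0.68, 0.733, -0.001, 0.005]
force: [0.0, 0.3, 0.5]
finger_gap: 0.651
gripper_force: 0.0
```

Request:
{"fn": "move_arm", "kwargs": {"targets": [{"dx": 0, "dy": 0, "dz": 0, "rx": 0, "ry": 0, "rz": 0}, {"dx": 0, "dy": 0, "dz": 0, "rx": 0, "ry": 0, "rz": 0}, {"dx": 0, "dy": 0, "dz": 0, "rx": 0, "ry": 0, "rz": 0}, {"dx": 0, "dy": 0, "dz": 0, "rx": 0, "ry": 0, "rz": 0}, {"dx": 0, "dy": 0, "dz": 0, "rx": 0, "ry": 0, "rz": 0}, {"dx": 0, "dy": 0, "dz": 0, "rx": 0, "ry": 0, "rz": 0}, {"dx": 0, "dy": 0, "dz": 0, "rx": 0, "ry": 0, "rz": 0}, {"dx": 0, "dy": 0, "dz": 0, "rx": 0, "ry": 0, "rz": 0}, {"dx": 0, "dy": 0, "dz": 0, "rx": 0, "ry": 0, "rz": 0}, {"dx": 0, "dy": 0, "dz": 0, "rx": 0, "ry": 0, "rz": 0}], "claw": 0, "newtons": 35}}

```text
t: 17.7
tcp_pos: [0.5922, -0.0131, 0.2244]
tool_rot: [0.68, 0.734, -0.003, 0.004]
force: [-5.3, 0.4, 4.5]
finger_gap: 0.262
gripper_force: 34.1
```

```bash
python3 st.py
python3 - <<'E'
import numpy as np
# arc increments world units of 25mm, 30 rows
t=np.linspace(1.75,0.1,31); a=np.deg2rad(4.26);X=np.array([np.sin(a),-np.cos(a),0])
P=(50-145*np.cos(t))[:,None]*X+(145*np.sin(t))[:,None]*np.array([0,0,1])
for i,d in enumerate(np.diff(P,axis=0)/25): print(i,d.round(3).tolist(),t[i+1].round(2))
E
```

```text
tilt -0.5 along 0.1 yaw 94.4 G [ 0.5921 -0.0129  0.2424] tcp [ 0.5922 -0.0131  0.2244] F [-5.3  0.4  4.5] T [-0.14  0.86  0.01] q [-0.21  0.49  1.53 -0.01  1.12 -0.28] gap 0.2624659432010488 t 17.7
jig G [ 77.3  56.5 242.4] tcp [ 77.5  56.5 224.4]
0 [-0.023, 0.314, 0.048] 1.7
1 [-0.024, 0.317, 0.031] 1.64
2 [-0.024, 0.318, 0.013] 1.58
3 [-0.024, 0.318, -0.004] 1.53
4 [-0.024, 0.317, -0.022] 1.48
5 [-0.024, 0.316, -0.039] 1.42
6 [-0.023, 0.313, -0.057] 1.36
7 [-0.023, 0.309, -0.074] 1.31
8 [-0.023, 0.305, -0.091] 1.25
9 [-0.022, 0.3, -0.107] 1.2
10 [-0.022, 0.293, -0.124] 1.14
11 [-0.021, 0.286, -0.14] 1.09
12 [-0.021, 0.278, -0.155] 1.04
13 [-0.02, 0.269, -0.17] 0.98
14 [-0.019, 0.259, -0.185] 0.92
15 [-0.019, 0.249, -0.199] 0.87
16 [-0.018, 0.237, -0.212] 0.82
17 [-0.017, 0.225, -0.225] 0.76
18 [-0.016, 0.213, -0.237] 0.7
19 [-0.015, 0.199, -0.249] 0.65
20 [-0.014, 0.185, -0.259] 0.6
21 [-0.013, 0.171, -0.269] 0.54
22 [-0.012, 0.156, -0.278] 0.49
23 [-0.01, 0.14, -0.286] 0.43
24 [-0.009, 0.125, -0.293] 0.38
25 [-0.008, 0.108, -0.3] 0.32
26 [-0.007, 0.092, -0.305] 0.26
27 [-0.006, 0.075, -0.31] 0.21
28 [-0.004, 0.058, -0.314] 0.16
29 [-0.003, 0.04, -0.316] 0.1
```

Request:
{"fn": "move_arm", "kwargs": {"targets": [{"dx": -0.05, "dy": 0.314, "dz": 0.048, "rx": 0, "ry": 0, "rz": 0}, {"dx": -0.04, "dy": 0.317, "dz": 0.031, "rx": 0, "ry": 0, "rz": 0}, {"dx": -0.024, "dy": 0.318, "dz": 0.013, "rx": 0, "ry": 0, "rz": 0}, {"dx": -0.024, "dy": 0.318, "dz": -0.004, "rx": 0, "ry": 0, "rz": 0}, {"dx": -0.024, "dy": 0.317, "dz": -0.022, "rx": 0, "ry": 0, "rz": 0}, {"dx": -0.024, "dy": 0.316, "dz": -0.039, "rx": 0, "ry": 0, "rz": 0}, {"dx": -0.023, "dy": 0.313, "dz": -0.057, "rx": 0, "ry": 0, "rz": 0}, {"dx": -0.023, "dy": 0.309, "dz": -0.074, "rx": 0, "ry": 0, "rz": 0}, {"dx": -0.023, "dy": 0.305, "dz": -0.091, "rx": 0, "ry": 0, "rz": 0}, {"dx": -0.022, "dy": 0.3, "dz": -0.107, "rx": 0, "ry": 0, "rz": 0}]}}

```text
t: 18.95
tcp_pos: [0.5862, 0.0665, 0.2161]
tool_rot: [0.68, 0.734, -0.001, 0.004]
force: [-3.9, 0.3, 4.0]
finger_gap: 0.265
gripper_force: 35.2
```

```bash
python3 st.py
```

```text
tilt -0.4 along 0.2 yaw 94.4 G [0.5861 0.0666 0.2341] tcp [0.5862 0.0665 0.2161] F [-3.9  0.3  4. ] T [-0.06  0.67 -0.06] q [-0.07  0.5   1.54 -0.01  1.1  -0.15] gap 0.2654207132244817 t 18.95
jig G [ -2.4  56.5 234.1] tcp [ -2.3  56.5 216.1]
```

Request:
{"fn": "move_arm", "kwargs": {"targets": [{"dx": -0.022, "dy": 0.293, "dz": -0.124, "rx": 0, "ry": 0, "rz": 0}, {"dx": -0.021, "dy": 0.286, "dz": -0.14, "rx": 0, "ry": 0, "rz": 0}, {"dx": -0.021, "dy": 0.278, "dz": -0.155, "rx": 0, "ry": 0, "rz": 0}, {"dx": -0.02, "dy": 0.269, "dz": -0.17, "rx": 0, "ry": 0, "rz": 0}, {"dx": -0.019, "dy": 0.259, "dz": -0.185, "rx": 0, "ry": 0, "rz": 0}, {"dx": -0.019, "dy": 0.249, "dz": -0.199, "rx": 0, "ry": 0, "rz": 0}, {"dx": -0.018, "dy": 0.237, "dz": -0.212, "rx": 0, "ry": 0, "rz": 0}, {"dx": -0.017, "dy": 0.225, "dz": -0.225, "rx": 0, "ry": 0, "rz": 0}, {"dx": -0.016, "dy": 0.213, "dz": -0.237, "rx": 0, "ry": 0, "rz": 0}, {"dx": -0.015, "dy": 0.199, "dz": -0.249, "rx": 0, "ry": 0, "rz": 0}]}}

```text
t: 20.2
tcp_pos: [0.5815, 0.1286, 0.168]
tool_rot: [0.68, 0.733, -0.002, 0.004]
force: [-3.9, 2.1, 2.1]
finger_gap: 0.266
gripper_force: 36.3
```

```bash
python3 st.py
```

```text
tilt -0.5 along 0.2 yaw 94.4 G [0.5815 0.1288 0.186 ] tcp [0.5815 0.1286 0.168 ] F [-3.9  2.1  2.1] T [0.15 0.58 0.02] q [ 0.03  0.57  1.57 -0.01  1.   -0.04] gap 0.26563687640629025 t 20.2
jig G [-64.8  56.4 186. ] tcp [-64.6  56.5 168. ]
```

Request:
{"fn": "move_arm", "kwargs": {"targets": [{"dx": -0.014, "dy": 0.185, "dz": -0.259, "rx": 0, "ry": 0, "rz": 0}, {"dx": -0.013, "dy": 0.171, "dz": -0.269, "rx": 0, "ry": 0, "rz": 0}, {"dx": -0.012, "dy": 0.156, "dz": -0.278, "rx": 0, "ry": 0, "rz": 0}, {"dx": -0.01, "dy": 0.14, "dz": -0.286, "rx": 0, "ry": 0, "rz": 0}, {"dx": -0.009, "dy": 0.125, "dz": -0.293, "rx": 0, "ry": 0, "rz": 0}, {"dx": -0.008, "dy": 0.108, "dz": -0.3, "rx": 0, "ry": 0, "rz": 0}, {"dx": -0.007, "dy": 0.092, "dz": -0.305, "rx": 0, "ry": 0, "rz": 0}, {"dx": -0.006, "dy": 0.075, "dz": -0.31, "rx": 0, "ry": 0, "rz": 0}, {"dx": -0.004, "dy": 0.058, "dz": -0.314, "rx": 0, "ry": 0, "rz": 0}, {"dx": -0.003, "dy": 0.04, "dz": -0.316, "rx": 0, "ry": 0, "rz": 0}]}}

```text
t: 21.45
tcp_pos: [0.5795, 0.1567, 0.0948]
tool_rot: [0.68, 0.733, -0.002, 0.004]
force: [-4.5, 2.0, 0.4]
finger_gap: 0.26
gripper_force: 35.9
```

```bash
python3 st.py
```

```text
tilt -0.5 along 0.2 yaw 94.4 G [0.5794 0.1569 0.1128] tcp [0.5795 0.1567 0.0948] F [-4.5  2.   0.4] T [ 0.18  0.65 -0.  ] q [ 0.08  0.67  1.61 -0.01  0.86  0.01] gap 0.26012992558608067 t 21.45
jig G [-92.9  56.5 112.8] tcp [-92.8  56.5  94.8]
```

Request:
{"fn": "move_arm", "kwargs": {"targets": [{"dx": 0, "dy": 0.01, "dz": -0.1, "rx": 0, "ry": 0, "rz": 0}, {"dx": 0, "dy": 0.01, "dz": -0.1, "rx": 0, "ry": 0, "rz": 0}, {"dx": 0, "dy": 0, "dz": -0.1, "rx": 0, "ry": 0, "rz": 0}, {"dx": 0, "dy": 0, "dz": -0.1, "rx": 0, "ry": 0, "rz": 0}, {"dx": 0, "dy": 0, "dz": -0.1, "rx": 0, "ry": 0, "rz": 0}, {"dx": 0, "dy": 0, "dz": -0.1, "rx": 0, "ry": 0, "rz": 0}, {"dx": 0, "dy": 0, "dz": -0.06, "rx": 0, "ry": 0, "rz": 0}, {"dx": 0, "dy": 0, "dz": -0.06, "rx": 0, "ry": 0, "rz": 0}, {"dx": 0, "dy": 0, "dz": 0, "rx": 0, "ry": 0, "rz": 0}, {"dx": 0, "dy": 0, "dz": 0, "rx": 0, "ry": 0, "rz": 0}]}}

```text
t: 22.7
tcp_pos: [0.5795, 0.1573, 0.0785]
tool_rot: [0.68, 0.733, -0.002, 0.004]
force: [-6.5, 1.7, 4.4]
finger_gap: 0.266
gripper_force: 36.2
```

```bash
python3 st.py
```

```text
tilt -0.5 along 0.2 yaw 94.4 G [0.5794 0.1575 0.0965] tcp [0.5795 0.1573 0.0785] F [-6.5  1.7  4.4] T [0.26 1.09 0.01] q [ 0.08  0.7   1.61 -0.01  0.82  0.02] gap 0.2664688993996961 t 22.7
jig G [-93.5  56.5  96.5] tcp [-93.4  56.5  78.5]
```

Request:
{"fn": "move_arm", "kwargs": {"targets": [{"dx": 0, "dy": 0, "dz": -0.06, "rx": 0, "ry": 0, "rz": 0}, {"dx": 0, "dy": 0, "dz": -0.06, "rx": 0, "ry": 0, "rz": 0}, {"dx": 0, "dy": 0, "dz": -0.04, "rx": 0, "ry": 0, "rz": 0}, {"dx": 0, "dy": 0, "dz": 0, "rx": 0, "ry": 0, "rz": 0}, {"dx": 0, "dy": 0, "dz": 0, "rx": 0, "ry": 0, "rz": 0}, {"dx": 0, "dy": 0, "dz": 0, "rx": 0, "ry": 0, "rz": 0}, {"dx": 0, "dy": 0, "dz": 0, "rx": 0, "ry": 0, "rz": 0}, {"dx": 0, "dy": 0, "dz": 0, "rx": 0, "ry": 0, "rz": 0}, {"dx": 0, "dy": 0, "dz": 0, "rx": 0, "ry": 0, "rz": 0}, {"dx": 0, "dy": 0, "dz": 0, "rx": 0, "ry": 0, "rz": 0}]}}

```text
t: 23.95
tcp_pos: [0.5796, 0.1572, 0.0769]
tool_rot: [0.68, 0.733, -0.002, 0.005]
force: [-10.2, 2.7, 17.9]
finger_gap: 0.269
gripper_force: 37.5
```

```bash
python3 st.py
```

```text
tilt -0.5 along 0.2 yaw 94.4 G [0.5795 0.1574 0.0949] tcp [0.5796 0.1572 0.0769] F [-10.2   2.7  17.9] T [0.21 1.76 0.01] q [ 0.08  0.7   1.62 -0.01  0.82  0.02] gap 0.2693805992619461 t 23.95
jig G [-93.5  56.6  94.9] tcp [-93.3  56.6  76.9]
```

Request:
{"fn": "move_arm", "kwargs": {"targets": [{"dx": 0, "dy": 0, "dz": 0.1, "rx": 0, "ry": 0, "rz": 0}, {"dx": 0, "dy": 0, "dz": 0, "rx": 0, "ry": 0, "rz": 0}, {"dx": 0, "dy": 0, "dz": 0, "rx": 0, "ry": 0, "rz": 0}, {"dx": 0, "dy": 0, "dz": 0, "rx": 0, "ry": 0, "rz": 0}, {"dx": 0, "dy": 0, "dz": 0.9, "rx": 0, "ry": 0, "rz": 0}, {"dx": 0, "dy": 0, "dz": 0.9, "rx": 0, "ry": 0, "rz": 0}, {"dx": 0, "dy": 0, "dz": 0.9, "rx": 0, "ry": 0, "rz": 0}, {"dx": 0, "dy": 0, "dz": 0.9, "rx": 0, "ry": 0, "rz": 0}, {"dx": 0, "dy": 0, "dz": 0.9, "rx": 0, "ry": 0, "rz": 0}, {"dx": 0, "dy": 0, "dz": 0.9, "rx": 0, "ry": 0, "rz": 0}], "claw": 50}}

```text
t: 25.2
tcp_pos: [0.5798, 0.1571, 0.2115]
tool_rot: [0.68, 0.733, -0.002, 0.005]
force: [0.6, 0.0, -0.2]
finger_gap: 0.497
gripper_force: 0.0
```

```bash
python3 st.py
python3 - <<'E'
from h import *
import pickle
m=cams.camera_model("wrist");a=cams.snapshot("wrist");pickle.dump((m,a),open("w3.pkl","wb"))
im=a.astype(int);r,g,b=im[...,0],im[...,1],im[...,2];print(blobs((r>100)&(g<60)&(b<60),20))
cv2.imwrite("pics/w3.png",cv2.resize(a,(800,600),interpolation=cv2.INTER_CUBIC)[:,:,::-1])
E
```

```text
tilt -0.5 along 0.2 yaw 94.4 G [0.5797 0.1573 0.2295] tcp [0.5798 0.1571 0.2115] F [ 0.6  0.  -0.2] T [0.   0.04 0.01] q [ 0.08  0.52  1.52 -0.01  1.1   0.01] gap 0.4973098303109872 t 25.2
jig G [-93.3  56.8 229.5] tcp [-93.1  56.9 211.5]
[([254.9, 177.1], 259, [243, 166, 25, 24]), ([345.0, 216.5], 39, [340, 211, 11, 12])]
```

View pics/w3.png

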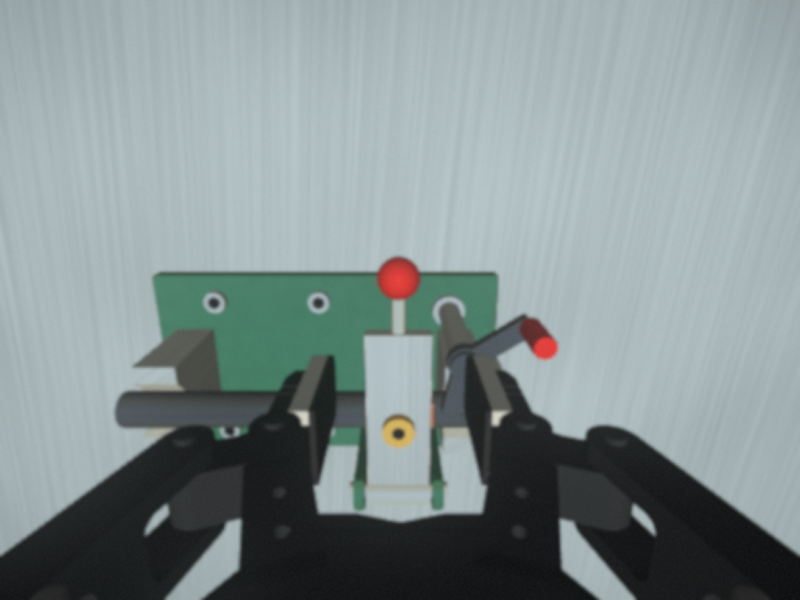

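The leaf is down, with the bush at (398,432) and the red knob at (398,279). The latch is open, its knob top at (545,348). Next I'll compute the latch knob's position and check the leaf height.

Run:
```python
from h import *
import pickle
m,a=pickle.load(open("w3.pkl","rb"))
C=np.array([.530,.060]);t=np.deg2rad(4.26);Y=np.array([np.cos(t),np.sin(t)]);X=np.array([Y[1],-Y[0]])
j=lambda P:((P[:2]-C)@X*1000,(P[:2]-C)@Y*1000)
print("top",j(plane(m,[[348.5,222.3]],.140)[0]),"cent",j(plane(m,[[345,216.5]],.127)[0]))
for z in(.090,.095,.100,.106): print(z,j(plane(m,[[254.9,177.1]],z)[0]))
Z=np.array([[*(C+x*X+y*Y)] for x,y in((-69,131.5),(-72,130))]);print(Z)
```

```text
top (np.float64(-70.96057593094936), np.float64(128.94218714636577)) cent (np.float64(-70.33564398900702), np.float64(130.00624571643533))
0.09 (np.float64(-93.46669464441393), np.float64(56.305957845858764))
0.095 (np.float64(-94.84227270612293), np.float64(56.30520395931292))
0.1 (np.float64(-96.21785076783192), np.float64(56.304450072766954))
0.106 (np.float64(-97.8685444418827), np.float64(56.30354540891185))
[[126.54120107  78.63752353]
 [124.82249759  81.51781143]]
```

Request:
{"fn": "move_arm", "kwargs": {"targets": [{"dx": 0.746, "dy": -0.171, "dz": 0, "rx": 0, "ry": 0, "rz": 0}, {"dx": 0.746, "dy": -0.171, "dz": 0, "rx": 0, "ry": 0, "rz": 0}, {"dx": 0.746, "dy": -0.171, "dz": 0, "rx": 0, "ry": 0, "rz": 0}, {"dx": 0.746, "dy": -0.171, "dz": 0, "rx": 0, "ry": 0, "rz": 0}, {"dx": 0, "dy": 0, "dz": -0.62, "rx": 0, "ry": 0, "rz": 0}, {"dx": 0, "dy": 0, "dz": -0.62, "rx": 0, "ry": 0, "rz": 0}, {"dx": 0, "dy": 0, "dz": -0.62, "rx": 0, "ry": 0, "rz": 0}, {"dx": 0, "dy": 0, "dz": -0.62, "rx": 0, "ry": 0, "rz": 0}, {"dx": 0, "dy": 0, "dz": -0.62, "rx": 0, "ry": 0, "rz": 0}, {"dx": 0, "dy": 0, "dz": -0.62, "rx": 0, "ry": 0, "rz": 0}]}}

```text
t: 26.5
tcp_pos: [0.6543, 0.1402, 0.117]
tool_rot: [0.68, 0.733, -0.002, 0.005]
force: [-0.3, -0.9, -0.0]
finger_gap: 0.498
gripper_force: 0.0
```

Request:
{"fn": "move_arm", "kwargs": {"targets": [{"dx": 0, "dy": 0, "dz": 0, "rx": 0, "ry": 0, "rz": 0}, {"dx": 0, "dy": 0, "dz": 0, "rx": 0, "ry": 0, "rz": 0}, {"dx": 0, "dy": 0, "dz": 0, "rx": 0, "ry": 0, "rz": 0}, {"dx": 0, "dy": 0, "dz": 0, "rx": 0, "ry": 0, "rz": 0}, {"dx": 0, "dy": 0, "dz": 0, "rx": 0, "ry": 0, "rz": 0}, {"dx": 0, "dy": 0, "dz": 0, "rx": 0, "ry": 0, "rz": 0}, {"dx": 0, "dy": 0, "dz": 0, "rx": 0, "ry": 0, "rz": 0}, {"dx": 0, "dy": 0, "dz": 0, "rx": 0, "ry": 0, "rz": 0}, {"dx": 0, "dy": 0, "dz": 0, "rx": 0, "ry": 0, "rz": 0}, {"dx": 0, "dy": 0, "dz": 0, "rx": 0, "ry": 0, "rz": 0}], "claw": 0, "newtons": 30}}

```text
t: 27.75
tcp_pos: [0.6541, 0.1399, 0.118]
tool_rot: [0.68, 0.733, -0.002, 0.004]
force: [-2.1, -2.6, -2.5]
finger_gap: 0.139
gripper_force: 29.3
```

```bash
python3 st.py
python3 - <<'E'
import numpy as np
a0=np.arctan2(130-96,-70.5+47.5);a=np.deg2rad(4.26);X=np.array([np.sin(a),-np.cos(a)]);Y=np.array([np.cos(a),np.sin(a)])
print(np.degrees(a0)); t=np.linspace(a0,np.deg2rad(44),19)
P=42*np.cos(t)[:,None]*X+42*np.sin(t)[:,None]*Y
for d in np.diff(P,axis=0)/25: print(d.round(3).tolist())
E
```

```text
tilt -0.5 along 0.2 yaw 94.4 G [0.6541 0.14   0.136 ] tcp [0.6541 0.1399 0.118 ] F [-2.1 -2.6 -2.5] T [-0.39  0.27  0.01] q [ 0.05  0.72  1.41 -0.01  1.01 -0.02] gap 0.1385585733306342 t 27.75
jig G [-70.6 129.7 136. ] tcp [-70.4 129.7 118. ]
124.07719528013074
[0.077, -0.105]
[0.068, -0.111]
[0.06, -0.116]
[0.05, -0.12]
[0.041, -0.124]
[0.031, -0.127]
[0.021, -0.129]
[0.011, -0.13]
[0.001, -0.13]
[-0.009, -0.13]
[-0.019, -0.129]
[-0.029, -0.127]
[-0.039, -0.125]
[-0.048, -0.121]
[-0.058, -0.117]
[-0.066, -0.112]
[-0.075, -0.107]
[-0.083, -0.101]
```

Request:
{"fn": "move_arm", "kwargs": {"targets": [{"dx": 0.077, "dy": -0.105, "dz": 0, "rx": 0, "ry": 0, "rz": 0}, {"dx": 0.068, "dy": -0.111, "dz": 0, "rx": 0, "ry": 0, "rz": 0}, {"dx": 0.06, "dy": -0.116, "dz": 0, "rx": 0, "ry": 0, "rz": 0}, {"dx": 0.05, "dy": -0.12, "dz": 0, "rx": 0, "ry": 0, "rz": 0}, {"dx": 0.041, "dy": -0.124, "dz": 0, "rx": 0, "ry": 0, "rz": 0}, {"dx": 0.031, "dy": -0.127, "dz": 0, "rx": 0, "ry": 0, "rz": 0}, {"dx": 0.021, "dy": -0.129, "dz": 0, "rx": 0, "ry": 0, "rz": 0}, {"dx": 0.011, "dy": -0.13, "dz": 0, "rx": 0, "ry": 0, "rz": 0}, {"dx": 0.001, "dy": -0.13, "dz": 0, "rx": 0, "ry": 0, "rz": 0}, {"dx": -0.009, "dy": -0.13, "dz": 0, "rx": 0, "ry": 0, "rz": 0}]}}

```text
t: 29.0
tcp_pos: [0.663, 0.111, 0.1181]
tool_rot: [0.68, 0.733, -0.001, 0.004]
force: [-3.8, 1.7, -2.9]
finger_gap: 0.136
gripper_force: 29.4
```

```bash
python3 st.py
```

```text
tilt -0.4 along 0.2 yaw 94.3 G [0.6629 0.1111 0.1361] tcp [0.663  0.111  0.1181] F [-3.8  1.7 -2.9] T [ 0.27  0.49 -0.07] q [ 0.    0.72  1.4  -0.01  1.02 -0.07] gap 0.13631390446714098 t 29.0
jig G [-41.1 136.3 136.1] tcp [-41.  136.4 118.1]
```

Request:
{"fn": "move_arm", "kwargs": {"targets": [{"dx": -0.019, "dy": -0.129, "dz": 0, "rx": 0, "ry": 0, "rz": 0}, {"dx": -0.029, "dy": -0.127, "dz": 0, "rx": 0, "ry": 0, "rz": 0}, {"dx": -0.039, "dy": -0.125, "dz": 0, "rx": 0, "ry": 0, "rz": 0}, {"dx": -0.048, "dy": -0.121, "dz": 0, "rx": 0, "ry": 0, "rz": 0}, {"dx": -0.058, "dy": -0.117, "dz": 0, "rx": 0, "ry": 0, "rz": 0}, {"dx": -0.066, "dy": -0.112, "dz": 0, "rx": 0, "ry": 0, "rz": 0}, {"dx": -0.075, "dy": -0.107, "dz": 0, "rx": 0, "ry": 0, "rz": 0}, {"dx": -0.083, "dy": -0.101, "dz": 0, "rx": 0, "ry": 0, "rz": 0}, {"dx": -0.04, "dy": -0.05, "dz": 0, "rx": 0, "ry": 0, "rz": 0}, {"dx": 0, "dy": 0, "dz": 0, "rx": 0, "ry": 0, "rz": 0}]}}

```text
t: 30.25
tcp_pos: [0.6555, 0.0828, 0.1185]
tool_rot: [0.68, 0.733, 0.0, 0.008]
force: [6.9, 0.8, -8.4]
finger_gap: 0.138
gripper_force: 29.3
```

```bash
python3 st.py
```

```text
tilt -0.7 along 0.7 yaw 94.3 G [0.6552 0.083  0.1365] tcp [0.6555 0.0828 0.1185] F [ 6.9  0.8 -8.4] T [-0.08 -1.13 -0.21] q [-0.04  0.7   1.44 -0.01  0.99 -0.11] gap 0.1379018603842844 t 30.25
jig G [-13.6 126.6 136.5] tcp [-13.4 126.8 118.5]
```

Request:
{"fn": "move_arm", "kwargs": {"targets": [{"dx": 0, "dy": 0, "dz": 0, "rx": 0, "ry": 0, "rz": 0}, {"dx": 0, "dy": 0, "dz": 0, "rx": 0, "ry": 0, "rz": 0}, {"dx": 0, "dy": 0, "dz": 0, "rx": 0, "ry": 0, "rz": 0}, {"dx": 0, "dy": 0, "dz": 0, "rx": 0, "ry": 0, "rz": 0}, {"dx": 0, "dy": 0, "dz": 0.5, "rx": 0, "ry": 0, "rz": 0}, {"dx": 0, "dy": 0, "dz": 0.9, "rx": 0, "ry": 0, "rz": 0}, {"dx": 0, "dy": 0, "dz": 0.9, "rx": 0, "ry": 0, "rz": 0}, {"dx": -0.9, "dy": 0.4, "dz": 0.9, "rx": 0, "ry": 0, "rz": 0}, {"dx": -0.9, "dy": 0.9, "dz": 0.9, "rx": 0, "ry": 0, "rz": 0}, {"dx": -0.9, "dy": 0.9, "dz": 0.9, "rx": 0, "ry": 0, "rz": 0}], "claw": 50}}

```text
t: 31.5
tcp_pos: [0.5837, 0.1403, 0.2448]
tool_rot: [0.68, 0.733, -0.001, 0.005]
force: [0.4, -0.2, -0.2]
finger_gap: 0.501
gripper_force: 0.0
```

```bash
python3 st.py
python3 - <<'E'
from h import *
import pickle
m=cams.camera_model("wrist");a=cams.snapshot("wrist");pickle.dump((m,a),open("w4.pkl","wb"))
cv2.imwrite("pics/w4.png",cv2.resize(a,(800,600),interpolation=cv2.INTER_CUBIC)[:,:,::-1])
E
```

```text
tilt -0.5 along 0.3 yaw 94.3 G [0.5836 0.1404 0.2628] tcp [0.5837 0.1403 0.2448] F [ 0.4 -0.2 -0.2] T [-0.01 -0.04  0.03] q [ 0.05  0.48  1.48 -0.01  1.17 -0.02] gap 0.5005466176633909 t 31.5
jig G [-76.2  59.4 262.8] tcp [-76.1  59.5 244.8]
```

View pics/w4.png

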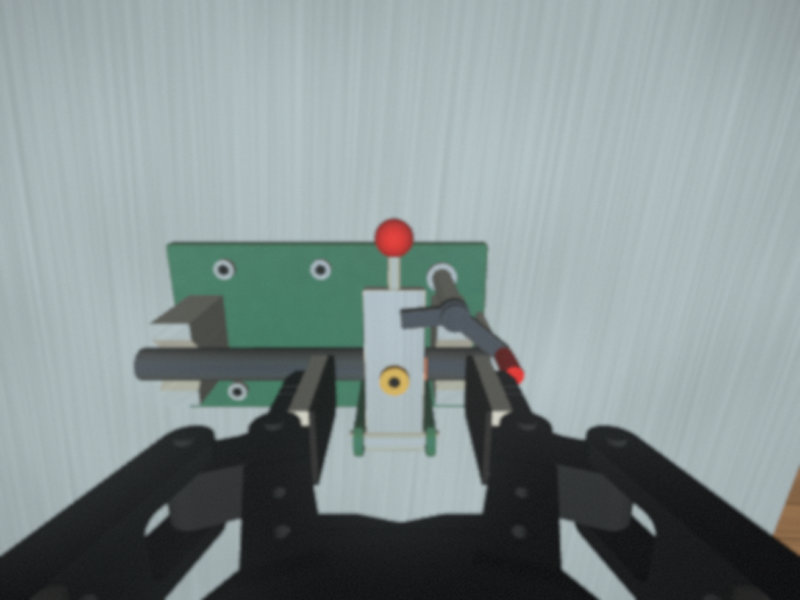

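The latch beak now lies across the closed leaf at (425,317), with its knob swung to (512,370), and the arm is clear. I'm handing the job in.

```bash
python3 -c "
from station import order
print(order.sign_off())"
```

```text
the job is handed in; nothing more can be done
None
```

The shaft is rolled flat-up, the leaf was lowered by hand and pressed home on the flat, and the latch is swung over it against its stop; I handed the job in at about 31.5 s of the allowed 72 s, but sign-off returned no verdict and I did not re-measure the hammer, wrench and bottle at the end.

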